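# Open the spice cupboard and hold the square jar at the front

### The arm

A 6-joint arm with a two-finger parallel gripper is mounted at the origin on the work surface. World frame = base frame: x ahead of the robot, y to its left, z up, the work surface at z = 0. Lengths are in m, angles in rad, forces in N, time in s.
With the tool pointing down it reaches from about 0.4 to 0.825 m from the base axis. Payload 7 kg.
Tool frame: the origin (TCP) lies between the finger pads; the fingertips stand 22 mm ahead of it and the grasp point (between the pads) lies 3 mm ahead of it; z points along the fingers, y is the direction in which the jaws open and shut (so a half turn about z gives the same grasp; the last joint's range is limited). The gripper opens to 88 mm and grips with 3 to 60 N. Pads are 19 mm wide; open, the fingers measure 130 mm over their backs; the gripper's body (78 mm by 193 mm) begins 47 mm behind the grasp point.
Start: joints at [1.392, 0.359, 0.012, 0, -1.224, -0.288], TCP at [0.304, 0.603, 0.218] pointing down, gripper open.
Joint ranges: [-3.07, 3.07], [-1.43, 2.12], [-1.02, 1.25], [-3.03, 1.67], [-3.05, -0], [-3.03, 3.03]. Speed limits (rad/s): [2.39, 2.39, 3.01, 3.14, 3.14, 3.14].

### API

Orientations are given as [roll, pitch, yaw] about the fixed x, y, z axes, in that order (R = Rz(yaw) Ry(pitch) Rx(roll)).
In Python, from station import * gives the robot as it stands. The module is installed in compiled form; this text tells all that it offers.
- The arm moves only by the tool move_arm, never from a script. Its argument "rows" is a list of rows, each an object with "delta_rot": the turn, a rotation vector about the world's x, y, z in degrees, a list of three; "delta_pos": the shift along the world's x, y, z in cm, a list of three; "hand": the finger opening in cm, from 0 to 8.76. A call has exactly 10 rows; each row shifts and turns the commanded pose from where the row before left it; what a row does not reach is not made up. A row lasts 1/10 s, in which the tool goes at most 50 mm and 8.59 degrees, less where a joint would pass 70% of its speed; a pose out of reach is approached as far as the arm can. A call is refused whole if a number of a shift passes 5 or a number of a turn 8.59, either way. A call with a gripper value outside its range is refused whole. The fingers move at their own pace and stop on an object; "force" is the grip in N (left out, the last holds). Time passes only in rows, so rows that do not move let the fingers close, or fill a call up. It gives the time, the measured TCP pose, the force and the opening at its end, in the units of the state.
- get_state(): the state, without advancing time (a new reading comes with each control period).
- grab_frame(name): name is "side" or "top"; returns the picture (420x560x3 uint8, blue, green, red); there is no depth.
- camera_info(name): a dict with "camera_matrix" (3x3 intrinsics, pixels), "world_from_camera" (4x4, takes a point from camera to world coordinates). Camera axes: x right, y down, z forward; pixel columns grow to the right and rows downward; lengths in m; the calibration is good to about 2 mm. A picture is of the moment at which its call begins. camera_info takes no time and is no camera call.
- job_done(): hands the job in, once; it reports no verdict.
The state is a dict: "t": time; "q": joint angles; "qd": joint speeds; "joint_efforts": joint torques, N m; "eef_pos": TCP position; "ee_rot": TCP orientation; "force": force on the tool from outside, world axes, zero at the start; "moment": the same for the moment, N m; "width": finger opening in m.
Only numpy, scipy, OpenCV 4.12 (cv2) and the standard library are available. Lean on these libraries where they do the work, as an engineer would, in place of code of your own. Each camera call takes 0.05 s, during which the arm holds its last target.

### The job

Raise the spice cupboard's sliding sash all the way up by its handle so that it stays up, then turn the carousel inside by the square knob on the roof until the square jar stands right at the front, in the middle of the opening. Finish while still gripping the knob, holding the turntable still so that I can take the jar out; do not let go, and leave the egg cup, mug, pepper mill and loose jar lid around it where they are.

Things in the scene. Friction and masses are not known exactly. Their poses are not given: they have to be found in the camera images.
- cabinet: spice cupboard of pine and clear plastic, fixed on the counter; base 250 (its x) x 256 mm (its y), from 135 mm in front of the origin to 115 behind. Origin on the counter, on the carousel's axis; front (sash side) is its own -x, roughly towards the robot; z up. Clear roof, top 160 mm above the counter. Two sash guides at the front corners, 22 mm wide, 285 mm tall, 212 mm apart inside
- sash (a joint): sash sliding up and down in the cupboard's front: pine rails, clear pane, 210 mm wide, 140 tall, 8 thick, mid-plane 121 mm in front of the cupboard's origin. Value in m: 0 = shut, top edge level with the roof (160 mm); 0.11 = fully up at its stop. About 0.35 kg plus 7 N of friction (some 11 N to raise); stays where it is left
- sash_handle (a point): middle of the sash's handle, a level steel bar 10 mm thick, 110 mm long along the cupboard's y, with a stem to the sash at each end. Its axis is 45 mm out from the sash's face (170 mm in front of the cupboard's origin), 20 mm below the sash's top edge, 140 mm above the counter when shut; rises with the sash. Can be pinched from above, one finger between bar and sash
- carousel (a joint): turntable in the cupboard, 184 mm across, with five jars fixed on it 72 degrees apart, centres 62 mm from the axis. Value in rad: 0 (or any whole number of turns) = square jar exactly at the front; grows counter-clockwise seen from above; turns both ways for more than a turn, friction about 0.08 N m, stays where it is left
- square_jar (a point): middle of the one square jar (glass, black plastic lid, 42 mm square, 85 mm tall, centre 74.5 mm above the counter); the other four jars are round, 43 mm across, 65 mm tall, of the same glass and plastic. Seen through the clear roof and panes
- front_spot (a point): the front place: where the middle of the square jar is when that jar is exactly at the front, behind the middle of the sash opening; fixed to the cupboard, 62 mm in front of its origin; axes like the cupboard's
- knob_grip (a point): centre of the carousel's knob, a dark wooden block 38 x 38 mm, 45 mm tall, over the middle of the roof on the carousel's axis, turning with the carousel; centre 207.5 mm, underside 185 mm above the counter (25 mm above the roof). The knob's side faces look along this point's x and y, so they line up with the cupboard when the carousel reads 0; the square jar lies towards its -x
- egg_cup: red plastic egg cup, 48 mm across, 62 mm tall, standing on the counter in front of one end of the cupboard; origin at the centre of its foot
- mug: white mug, 80 mm across, 90 mm tall, on the counter to the right of the cupboard as the robot sees it; origin at the centre of its underside
- pepper_mill: turned dark wooden pepper mill, 56 mm across, 150 mm tall, on the counter to the left of the cupboard; origin at the centre of its underside
- spare_lid: loose black plastic jar lid, 43 mm across, 13 mm tall, lying on the cupboard's roof near a rear corner; origin at the centre of its underside

How it is judged:
On the way, in this order (a step that is already met when the one before it is completed fails the run):
1. the sash is raised all the way (within 12 mm of its stop) (value of joint sash above 0.098 m), for 0.3 s.
2. with the sash up, the square jar is at the front (within 10 mm of the front place), the carousel still and the knob gripped (value of joint sash above 0.098 m and horizontal distance between square_jar and front_spot below 0.01 m and velocity of joint carousel between -0.1 and 0.1 rad/s and contact force between the fingers and carousel above 4 N and distance between the grasp point and knob_grip below 0.035 m), for 0.3 s.
At the end, for the whole second after the job is handed in: The sash is within 12 mm of its upper stop, the middle of the square jar is within 10 mm (about 9 degrees) of the front place, the carousel is not turning (under 0.1 rad/s), and the fingers still grip the knob (more than 4 N of contact, grasp point within 35 mm of the knob's centre) (all of step 2); the arm keeps its last pose, push and grip.
It fails at once if the egg cup is moved by more than 30 mm (distance of egg_cup from where it was at the start of the episode above 0.03 m).
It fails at once if the mug is moved by more than 30 mm (distance of mug from where it was at the start of the episode above 0.03 m).
It fails at once if the pepper mill is moved by more than 30 mm (distance of pepper_mill from where it was at the start of the episode above 0.03 m).
It fails at once if the spare lid is moved by more than 30 mm (distance of spare_lid from where it was at the start of the episode above 0.03 m).
It also fails if it takes over 67 s, if anything falls off the work surface, if the arm or the gripper's body presses on something with over 40 N, if the wrist force passes 120 N, or if a joint passes its speed limit or range.

## Working session

There is one attempt and no reset: what is moved stays moved. The work goes in short steps, Python scripts to look and compute and a tool call to move; the robot and the scene stay as the last step left them, time stands still between calls to the robot, and variables do not carry over. Pictures are saved under pics/ and viewed, and the job is handed in when it is done.

Besides the shell and the picture viewer there is one more tool, called after "Emit:" as a command line: name --argument value ..., lists and objects as JSON in quotes. move_arm: Moves the arm, as the interface text tells. Its arguments: {"type":"object","properties":{"rows":{"type":"array"},"force":{"type":"number"}},"required":["rows"]}

```bash
mkdir -p pics
python3 - <<'E'
from station import *
import cv2
for n in ("side","top"):
    f=grab_frame(n); cv2.imwrite(f"pics/{n}0.png",f)
    c=camera_info(n); print(n,c["camera_matrix"],c["world_from_camera"])
print(get_state())
E
```

```text
side [[490.55813771   0.         285.05011246]
 [  0.         490.55813771 212.63017719]
 [  0.           0.           1.        ]] [[-0.60744178 -0.74675452  0.270873    0.27263616]
 [-0.7943304   0.5741568  -0.198452    0.26520296]
 [-0.00732865 -0.33571069 -0.94193663  1.29499249]
 [ 0.          0.          0.          1.        ]]
top [[397.25463933   0.         282.55167248]
 [  0.         397.25463933 209.32742837]
 [  0.           0.           1.        ]] [[-0.02545528 -0.98962271  0.14141757  0.48296312]
 [-0.99954386  0.02289627 -0.0196934   0.03521376]
 [ 0.01625111 -0.14185437 -0.98975413  0.93601544]
 [ 0.          0.          0.          1.        ]]
{'t': 0.1, 'q': array([ 1.39207315e+00,  3.59337000e-01,  1.11579442e-02, -3.13764667e-04,
       -1.22412088e+00, -2.88146422e-01]), 'qd': array([ 1.25413231e-03, -5.06551648e-05,  1.01718217e-03,  2.84018670e-03,
        1.84609471e-03,  6.65383516e-04]), 'joint_efforts': array([-1.00160381e-03, -5.84161270e+01,  2.93750703e+01,  7.01549783e+00,
        1.01423910e-02, -4.85860551e-05]), 'eef_pos': array([0.30360466, 0.60235646, 0.21690465]), 'ee_rot': array([ 3.14006720e+00, -1.44516446e-04, -4.66976322e-01]), 'force': array([-0.300357  , -0.89010974, -0.69538585]), 'moment': array([ 0.03372829, -0.01035472,  0.01229878]), 'width': 0.08759826290378668}
```

View pics/side0.png

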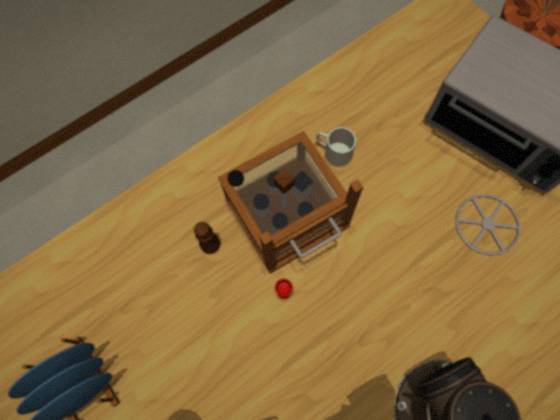

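View pics/top0.png

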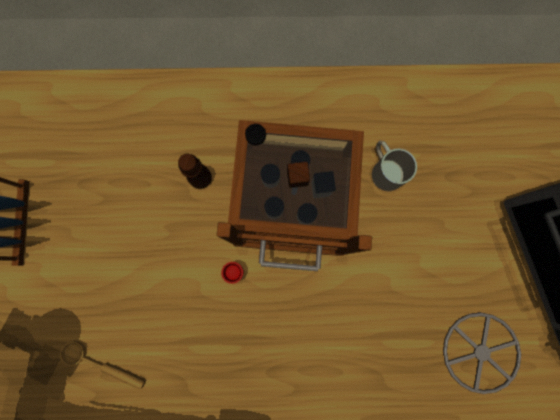

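The top view shows the cupboard centred near (297,185), with the handle bar from (262,265) to (320,269), the knob near (298,174), and the square jar's lid near (324,182) on the right. The egg cup is at (233,272). I'll enlarge both views to measure.

Run:
```python
import cv2
a=cv2.imread("pics/top0.png")[110:290,150:430]; a=cv2.convertScaleAbs(a,alpha=1.8)
cv2.imwrite("pics/top0z.png",cv2.resize(a,(784,504),interpolation=cv2.INTER_CUBIC))
a=cv2.imread("pics/side0.png")[120:310,180:380]; a=cv2.convertScaleAbs(a,alpha=1.8)
cv2.imwrite("pics/side0z.png",cv2.resize(a,(600,570),interpolation=cv2.INTER_CUBIC))
```

```text
(no output)
```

View pics/top0z.png

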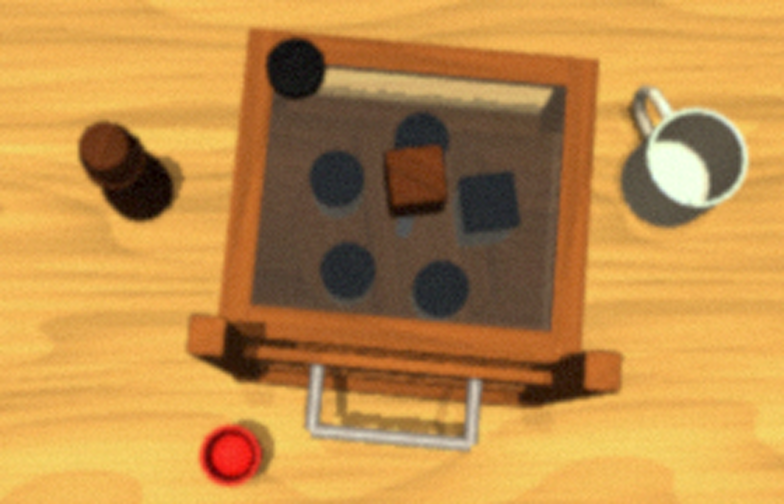

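View pics/side0z.png

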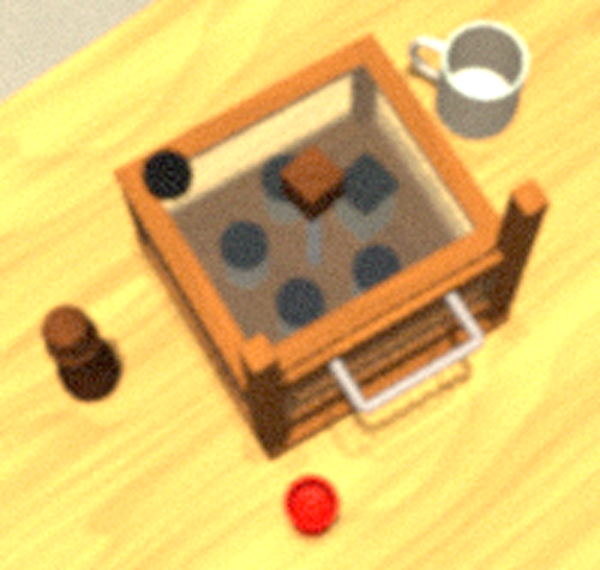

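```bash
cat > h.py <<'E'
import numpy as np
from station import *
C={n:camera_info(n) for n in("top","side")}
def ray(n,u,v,z):
    K,T=np.array(C[n]["camera_matrix"]),np.array(C[n]["world_from_camera"])
    d=T[:3,:3]@np.linalg.inv(K)@[u,v,1]; o=T[:3,3]
    return (o+d*(z-o[2])/d[2])[:3]
def px(n,p):
    K,T=np.array(C[n]["camera_matrix"]),np.array(C[n]["world_from_camera"])
    q=K@(T[:3,:3].T@(np.array(p)-T[:3,3])); return q[:2]/q[2]
E
python3 - <<'E'
from h import *
t=lambda x,y:(x/2.8+150-.3,y/2.8+110-.3)
s=lambda x,y:(x/3+180-.3,y/3+120-.3)
def P(n,z,T,S): print(n,"top",ray("top",*t(*T),z)[:2].round(4),"side",ray("side",*s(*S),z)[:2].round(4))
P("rearL",.16,(250,29),(118,174)); P("rearR",.16,(598,60),(371,36))
P("handL",.14,(314,431),(366,405)); P("handR",.14,(472,442),(482,340))
P("guideL",.285,(208,336),(260,350));P("guideR",.285,(602,370),(530,198))
P("knobtop",.23,(415,174),(313,173)); P("sq",.117,(489,203),(369,183))
sq=[(458,178),(515,172),(519,228),(463,235)]
for a in sq: print("sqc",ray("top",*t(*a),.117)[:2].round(4))
for a in [(385,150),(443,146),(446,204),(390,208)]: print("knc",ray("top",*t(*a),.23)[:2].round(4))
for n,z,a in [("r1",.097,(337,179)),("r2",.097,(348,270)),("r3",.097,(440,288)),("r4",.097,(422,140)),("lid",.173,(296,69)),("egg",.062,(231,455)),("mill",.15,(108,148))]: print(n,ray("top",*t(*a),z)[:2].round(4))
E
```

```text
rearL top [0.7794 0.1038] side [0.7749 0.1013]
rearR top [ 0.751  -0.1488] side [ 0.748 -0.148]
handL top [0.4889 0.0632] side [0.4941 0.0556]
handR top [ 0.4783 -0.0486] side [ 0.4795 -0.0537]
guideL top [0.5445 0.1191] side [0.5445 0.1171]
guideR top [ 0.5189 -0.1112] side [ 0.5168 -0.1122]
knobtop top [ 0.6521 -0.0086] side [ 0.6507 -0.0111]
sq top [ 0.6557 -0.0706] side [ 0.6536 -0.0732]
sqc [ 0.6754 -0.048 ]
sqc [ 0.6791 -0.0913]
sqc [ 0.6361 -0.0924]
sqc [ 0.6317 -0.0501]
knc [0.6686 0.0105]
knc [ 0.6705 -0.0274]
knc [ 0.6318 -0.0281]
knc [0.63   0.0083]
r1 [0.6814 0.0435]
r2 [0.6102 0.0366]
r3 [ 0.5947 -0.0331]
r4 [ 0.7109 -0.0231]
lid [0.7441 0.0702]
egg [0.4726 0.1305]
mill [0.6954 0.2081]
```

Both views agree to within a few mm. The cupboard axis is at (0.6515, -0.0098), yaw about -6.35°. The handle middle is at about (0.483, 0.008), and 170 mm in front of the axis predicts (0.4825, 0.009). The square jar's radius measures 62 mm, as given. It needs to turn about -99.5° (clockwise). I'll move over the handle now.

Emit:
move_arm --rows '[{"delta_pos":[0,-1.5,0.4],"delta_rot":[0,0,-2],"hand":3},{"delta_pos":[1,-3.3,0.4],"delta_rot":[0,0,-4],"hand":3},{"delta_pos":[1,-3.3,0.4],"delta_rot":[0,0,-4],"hand":3},{"delta_pos":[1,-3.3,0.4],"delta_rot":[0,0,-4],"hand":3},{"delta_pos":[1,-3.3,0.4],"delta_rot":[0,0,-4],"hand":3},{"delta_pos":[1,-3.3,0.3],"delta_rot":[0,0,-4],"hand":3},{"delta_pos":[1,-3.3,0],"delta_rot":[0,0,-4],"hand":3},{"delta_pos":[1,-3.3,0],"delta_rot":[0,0,-4],"hand":3},{"delta_pos":[1,-3.3,0],"delta_rot":[0,0,-4],"hand":3},{"delta_pos":[1,-3.3,0],"delta_rot":[0,0,-4],"hand":3}]'

```text
t: 1.1
eef_pos: [0.3938, 0.2892, 0.2406]
ee_rot: [3.141, -0.0, -1.133]
force: [0.7, -0.3, -0.5]
width: 0.0307
```

Emit:
move_arm --rows '[{"delta_pos":[1,-3.3,0],"delta_rot":[0,0,-4],"hand":3},{"delta_pos":[1,-3.3,0],"delta_rot":[0,0,-4],"hand":3},{"delta_pos":[1,-3.3,0],"delta_rot":[0,0,-4],"hand":3},{"delta_pos":[1,-3.3,0],"delta_rot":[0,0,-4],"hand":3},{"delta_pos":[1,-3.3,0],"delta_rot":[0,0,-4],"hand":3},{"delta_pos":[1,-3.3,0],"delta_rot":[0,0,-4],"hand":3},{"delta_pos":[1,-3.3,0],"delta_rot":[0,0,-4],"hand":3},{"delta_pos":[1,-3.3,0],"delta_rot":[0,0,-3.5],"hand":3},{"delta_pos":[1,-1.5,0],"delta_rot":[0,0,0],"hand":3},{"delta_pos":[0,0,0],"delta_rot":[0,0,0],"hand":3}]'

```text
t: 2.1
eef_pos: [0.4842, 0.0099, 0.2403]
ee_rot: [3.141, -0.001, -1.683]
force: [-0.5, 0.9, -0.5]
width: 0.0299
```

Run:
```python
import cv2
from h import *
a=grab_frame("side")[120:310,180:380]; a=cv2.convertScaleAbs(a,alpha=1.8)
cv2.imwrite("pics/side1z.png",cv2.resize(a,(600,570),interpolation=cv2.INTER_CUBIC))
```

```text
(no output)
```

View pics/side1z.png

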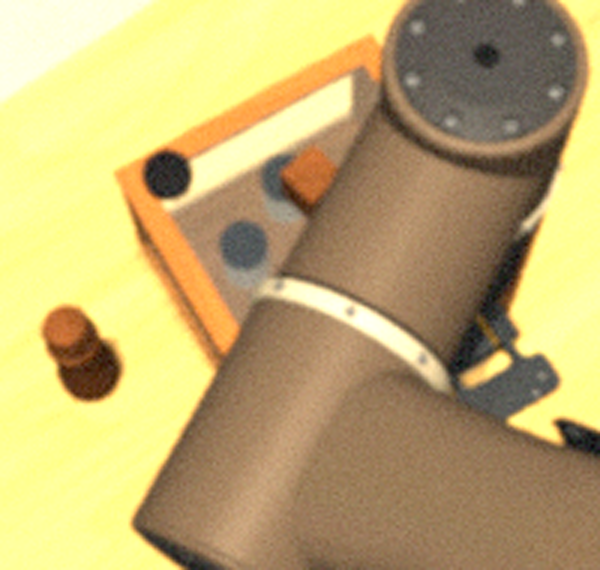

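The arm hides the handle in this view; only part of the gripper shows, at about (510,380). The measured margin is about 10 mm, so I'll descend slowly and watch the force.

Emit:
move_arm --rows '[{"delta_pos":[0,0,-1],"delta_rot":[0,0,0],"hand":3},{"delta_pos":[0,0,-1],"delta_rot":[0,0,0],"hand":3},{"delta_pos":[0,0,-1],"delta_rot":[0,0,0],"hand":3},{"delta_pos":[0,0,-1],"delta_rot":[0,0,0],"hand":3},{"delta_pos":[0,0,-1],"delta_rot":[0,0,0],"hand":3},{"delta_pos":[0,0,-1],"delta_rot":[0,0,0],"hand":3},{"delta_pos":[0,0,-1],"delta_rot":[0,0,0],"hand":3},{"delta_pos":[0,0,-0.5],"delta_rot":[0,0,0],"hand":3},{"delta_pos":[0,0,0],"delta_rot":[0,0,0],"hand":3},{"delta_pos":[0,0,0],"delta_rot":[0,0,0],"hand":3}]'

```text
t: 3.15
eef_pos: [0.484, 0.0117, 0.1659]
ee_rot: [-3.141, -0.0, -1.68]
force: [0.3, 0.1, -0.4]
width: 0.03
```

Emit:
move_arm --rows '[{"delta_pos":[0,0,-0.6],"delta_rot":[0,0,0],"hand":3},{"delta_pos":[0,0,-0.6],"delta_rot":[0,0,0],"hand":3},{"delta_pos":[0,0,-0.6],"delta_rot":[0,0,0],"hand":3},{"delta_pos":[0,0,-0.5],"delta_rot":[0,0,0],"hand":3},{"delta_pos":[0,0,0],"delta_rot":[0,0,0],"hand":3},{"delta_pos":[0,0,0],"delta_rot":[0,0,0],"hand":0},{"delta_pos":[0,0,0],"delta_rot":[0,0,0],"hand":0},{"delta_pos":[0,0,0],"delta_rot":[0,0,0],"hand":0},{"delta_pos":[0,0,0],"delta_rot":[0,0,0],"hand":0},{"delta_pos":[0,0,0],"delta_rot":[0,0,0],"hand":0}]' --force 45

```text
t: 4.15
eef_pos: [0.4826, 0.0118, 0.1426]
ee_rot: [3.14, 0.0, -1.68]
force: [-4.1, 1.8, 1.6]
width: 0.0086
```

The jaws stopped at about 9 mm on the 10 mm bar, so it's gripped. Raising the sash.

Emit:
move_arm --rows '[{"delta_pos":[0,0,0.3],"delta_rot":[0,0,0],"hand":0},{"delta_pos":[0,0,0.6],"delta_rot":[0,0,0],"hand":0},{"delta_pos":[0,0,0.6],"delta_rot":[0,0,0],"hand":0},{"delta_pos":[0,0,0.6],"delta_rot":[0,0,0],"hand":0},{"delta_pos":[0,0,0.6],"delta_rot":[0,0,0],"hand":0},{"delta_pos":[0,0,0.6],"delta_rot":[0,0,0],"hand":0},{"delta_pos":[0,0,0.6],"delta_rot":[0,0,0],"hand":0},{"delta_pos":[0,0,0.6],"delta_rot":[0,0,0],"hand":0},{"delta_pos":[0,0,0.6],"delta_rot":[0,0,0],"hand":0},{"delta_pos":[0,0,0.6],"delta_rot":[0,0,0],"hand":0}]'

```text
t: 5.15
eef_pos: [0.4826, 0.0118, 0.1997]
ee_rot: [3.14, 0.0, -1.68]
force: [-2.8, 3.3, -10.0]
width: 0.0088
```

Emit:
move_arm --rows '[{"delta_pos":[0,0,0.6],"delta_rot":[0,0,0],"hand":0},{"delta_pos":[0,0,0.6],"delta_rot":[0,0,0],"hand":0},{"delta_pos":[0,0,0.6],"delta_rot":[0,0,0],"hand":0},{"delta_pos":[0,0,0.6],"delta_rot":[0,0,0],"hand":0},{"delta_pos":[0,0,0.6],"delta_rot":[0,0,0],"hand":0},{"delta_pos":[0,0,0.6],"delta_rot":[0,0,0],"hand":0},{"delta_pos":[0,0,0.6],"delta_rot":[0,0,0],"hand":0},{"delta_pos":[0,0,0.6],"delta_rot":[0,0,0],"hand":0},{"delta_pos":[0,0,0.4],"delta_rot":[0,0,0],"hand":0},{"delta_pos":[0,0,0],"delta_rot":[0,0,0],"hand":0}]'

```text
t: 6.15
eef_pos: [0.4853, 0.0113, 0.2535]
ee_rot: [-3.139, -0.001, -1.679]
force: [-0.1, 0.0, 0.6]
width: 0.0007
```

The jaws closed to 0.7 mm, so the bar slipped out. Checking where the sash is.

Run:
```python
import cv2
from h import *
for n in ("side","top"):
    a=cv2.convertScaleAbs(grab_frame(n)[120:320,180:400],alpha=1.8)
    cv2.imwrite(f"pics/{n}2z.png",cv2.resize(a,(660,600),interpolation=cv2.INTER_CUBIC))
```

```text
(no output)
```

View pics/side2z.png

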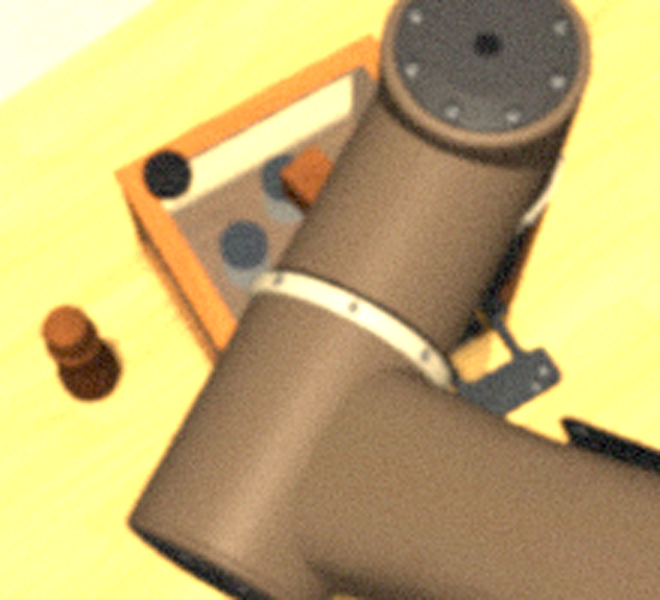

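View pics/top2z.png

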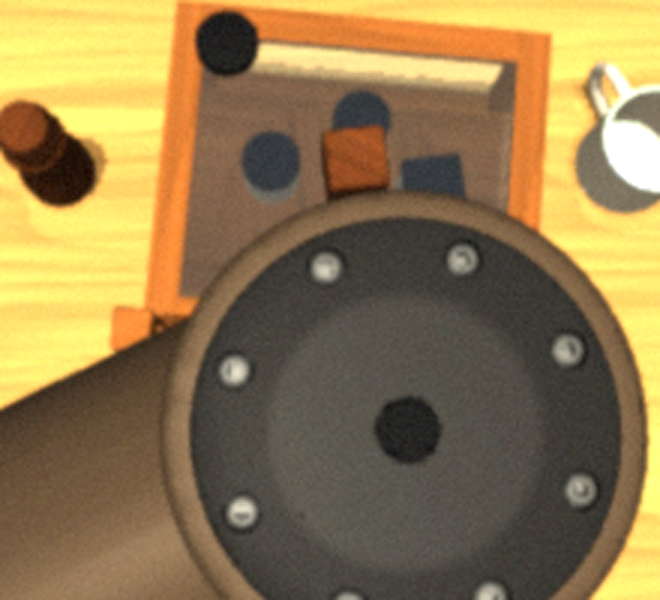

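The arm hides the handle in both pictures. I'll go up and swing aside to see it.

Emit:
move_arm --rows '[{"delta_pos":[0,0,2],"delta_rot":[0,0,0],"hand":3},{"delta_pos":[0,0,3],"delta_rot":[0,0,0],"hand":3},{"delta_pos":[0,0,2],"delta_rot":[0,0,0],"hand":3},{"delta_pos":[0,4,0],"delta_rot":[0,0,0],"hand":3},{"delta_pos":[0,4,0],"delta_rot":[0,0,0],"hand":3},{"delta_pos":[0,4,0],"delta_rot":[0,0,0],"hand":3},{"delta_pos":[0,4,0],"delta_rot":[0,0,0],"hand":3},{"delta_pos":[0,4,0],"delta_rot":[0,0,0],"hand":3},{"delta_pos":[0,4,0],"delta_rot":[0,0,0],"hand":3},{"delta_pos":[0,4,0],"delta_rot":[0,0,0],"hand":3}]'

```text
t: 7.25
eef_pos: [0.4841, 0.2935, 0.3241]
ee_rot: [-3.139, 0.003, -1.679]
force: [0.6, -0.9, 1.1]
width: 0.0295
```

Run:
```python
import cv2
from h import *
for n in ("side","top"):
    a=cv2.convertScaleAbs(grab_frame(n)[120:320,180:400],alpha=1.8)
    cv2.imwrite(f"pics/{n}3z.png",cv2.resize(a,(660,600),interpolation=cv2.INTER_CUBIC))
```

```text
(no output)
```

View pics/side3z.png

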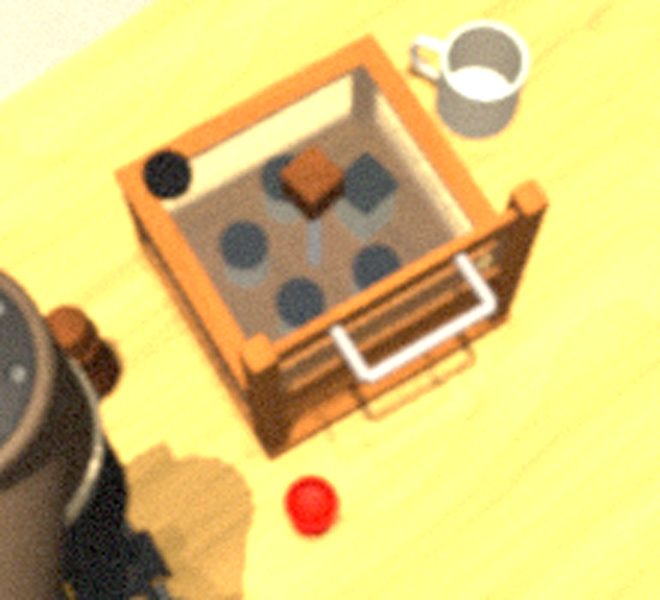

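View pics/top3z.png

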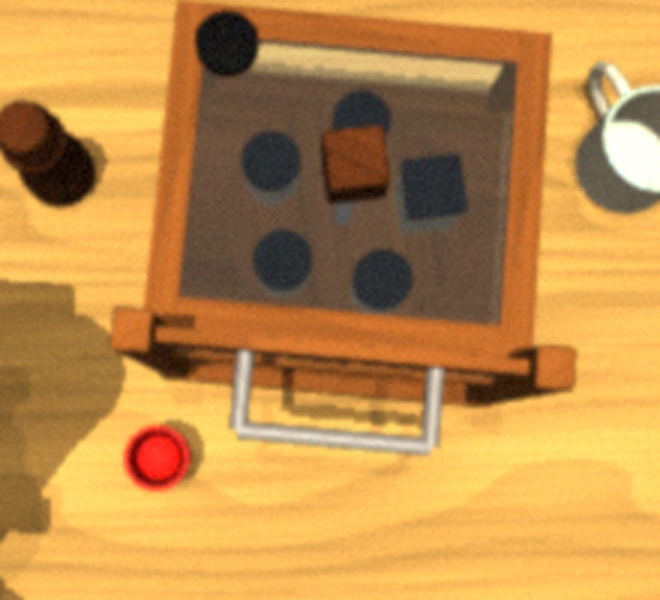

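The sash is partly up and has stayed put. The handle corners are at about (241,431) and (431,445) in the enlarged top view, and (370,376) and (489,304) in the side view. I'll get the bar's height from the two views.

Run:
```python
from h import *
from scipy.optimize import least_squares
t=lambda x,y:(x/3+180-.3,y/3+120-.3)
for T,S in [((242,432),(370,376)),((430,444),(490,304))]:
    f=lambda p:np.r_[px("top",p)-t(*T),px("side",p)-t(*S)]
    r=least_squares(f,[.48,0,.2]); print(r.x.round(4),r.fun.round(2))
# per-height prediction of bar mid in cam pixels (constrained to cupboard)
c=np.array([.6515,-.0098]);a=np.radians(-6.35);R=np.array([[np.cos(a),-np.sin(a)],[np.sin(a),np.cos(a)]])
for z in (.18,.19,.2,.21,.22):
    for y in(.052,-.052):
        p=np.r_[c+R@[-.17,y],z]; print(z,y,((px("top",p)+.3-[180,120])*3).round(),((px("side",p)+.3-[180,120])*3).round())
```

```text
[0.4877 0.0614 0.2566] [ 0.14  0.16 -0.27 -0.06]
[ 0.4782 -0.0454  0.2503] [ 0.18  0.15 -0.3  -0.01]
0.18 0.052 [248. 432.] [367. 402.]
0.18 -0.052 [413. 446.] [478. 336.]
0.19 0.052 [248. 432.] [367. 398.]
0.19 -0.052 [415. 447.] [480. 332.]
0.2 0.052 [247. 432.] [367. 395.]
0.2 -0.052 [417. 447.] [481. 328.]
0.21 0.052 [247. 432.] [368. 391.]
0.21 -0.052 [418. 447.] [482. 324.]
0.22 0.052 [246. 432.] [368. 388.]
0.22 -0.052 [420. 447.] [483. 320.]
```

The absolute height from those blurry corners is biased: the same points taken at the start are off by about 3 cm. Relative to the starting picture, though, both views give a rise of about 80 mm. The bar is therefore at z ≈ 0.22, which fits it having slipped past the fingertips. I'll regrip lower on the fingers with 60 N and raise more slowly.

Emit:
move_arm --rows '[{"delta_pos":[0,-4,0],"delta_rot":[0,0,0],"hand":3},{"delta_pos":[0,-4,0],"delta_rot":[0,0,0],"hand":3},{"delta_pos":[0,-4,0],"delta_rot":[0,0,0],"hand":3},{"delta_pos":[0,-4,0],"delta_rot":[0,0,0],"hand":3},{"delta_pos":[0,-4,0],"delta_rot":[0,0,0],"hand":3},{"delta_pos":[0,-4,0],"delta_rot":[0,0,0],"hand":3},{"delta_pos":[-0.1,-4.2,0],"delta_rot":[0,0,0],"hand":3},{"delta_pos":[0,0,-1],"delta_rot":[0,0,0],"hand":3},{"delta_pos":[0,0,-2],"delta_rot":[0,0,0],"hand":3},{"delta_pos":[0,0,-2],"delta_rot":[0,0,0],"hand":3}]'

```text
t: 8.35
eef_pos: [0.4833, 0.0093, 0.2729]
ee_rot: [-3.138, 0.001, -1.681]
force: [0.3, 0.7, 0.4]
width: 0.0302
```

Emit:
move_arm --rows '[{"delta_pos":[0,0,-1],"delta_rot":[0,0,0],"hand":3},{"delta_pos":[0,0,-1],"delta_rot":[0,0,0],"hand":3},{"delta_pos":[0,0,-1],"delta_rot":[0,0,0],"hand":3},{"delta_pos":[0,0,-1],"delta_rot":[0,0,0],"hand":3},{"delta_pos":[0,0,-1],"delta_rot":[0,0,0],"hand":3},{"delta_pos":[0,0,-0.9],"delta_rot":[0,0,0],"hand":3},{"delta_pos":[0,0,0],"delta_rot":[0,0,0],"hand":0},{"delta_pos":[0,0,0],"delta_rot":[0,0,0],"hand":0},{"delta_pos":[0,0,0],"delta_rot":[0,0,0],"hand":0},{"delta_pos":[0,0,0],"delta_rot":[0,0,0],"hand":0}]' --force 60

```text
t: 9.35
eef_pos: [0.4824, 0.0098, 0.213]
ee_rot: [3.141, 0.0, -1.68]
force: [-4.1, 1.5, 1.7]
width: 0.0082
```

Emit:
move_arm --rows '[{"delta_pos":[0,0,0.1],"delta_rot":[0,0,0],"hand":0},{"delta_pos":[0,0,0.2],"delta_rot":[0,0,0],"hand":0},{"delta_pos":[0,0,0.2],"delta_rot":[0,0,0],"hand":0},{"delta_pos":[0,0,0.2],"delta_rot":[0,0,0],"hand":0},{"delta_pos":[0,0,0.2],"delta_rot":[0,0,0],"hand":0},{"delta_pos":[0,0,0.2],"delta_rot":[0,0,0],"hand":0},{"delta_pos":[0,0,0.2],"delta_rot":[0,0,0],"hand":0},{"delta_pos":[0,0,0.2],"delta_rot":[0,0,0],"hand":0},{"delta_pos":[0,0,0.2],"delta_rot":[0,0,0],"hand":0},{"delta_pos":[0,0,0.1],"delta_rot":[0,0,0],"hand":0}]'

```text
t: 10.35
eef_pos: [0.4817, 0.0102, 0.2187]
ee_rot: [3.132, -0.001, -1.683]
force: [45.4, -9.5, -100.0]
width: 0.0078
```

The tool is being pulled down with 100 N: the sash has met something solid after about 5 mm, probably its stop. I'll take the load off now.

Emit:
move_arm --rows '[{"delta_pos":[0,0,-0.4],"delta_rot":[0,0,0],"hand":0},{"delta_pos":[0,0,-0.4],"delta_rot":[0,0,0],"hand":0},{"delta_pos":[0,0,-0.3],"delta_rot":[0,0,0],"hand":0},{"delta_pos":[0,0,0],"delta_rot":[0,0,0],"hand":0},{"delta_pos":[0,0,0],"delta_rot":[0,0,0],"hand":0},{"delta_pos":[0,0,0],"delta_rot":[0,0,0],"hand":0},{"delta_pos":[0,0,0],"delta_rot":[0,0,0],"hand":0},{"delta_pos":[0,0,0],"delta_rot":[0,0,0],"hand":0},{"delta_pos":[0,0,0],"delta_rot":[0,0,0],"hand":0},{"delta_pos":[0,0,0],"delta_rot":[0,0,0],"hand":0}]'

```text
t: 11.35
eef_pos: [0.4823, 0.0101, 0.2183]
ee_rot: [3.14, 0.001, -1.68]
force: [6.7, 0.4, -22.5]
width: 0.0082
```

Run:
```python
import cv2
from h import *
s=get_state(); print(s["eef_pos"],s["force"],s["moment"],s["width"])
for n in ("side","top"):
    a=cv2.convertScaleAbs(grab_frame(n)[120:320,180:400],alpha=2.2)
    cv2.imwrite(f"pics/{n}4z.png",cv2.resize(a,(660,600),interpolation=cv2.INTER_CUBIC))
```

```text
[0.48230493 0.01005827 0.2183366 ] [  6.73418764   0.36992796 -22.46840377] [ 0.40267097 -2.53125943 -0.00835834] 0.008169041515351319
```

View pics/side4z.png

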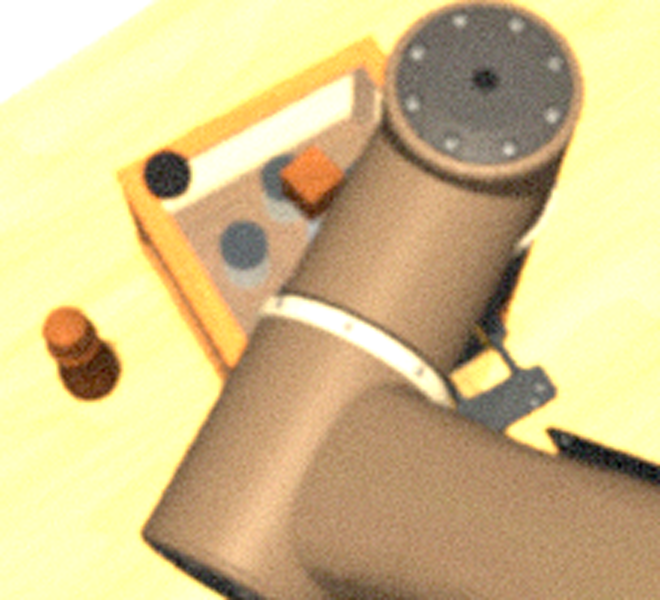

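The stop is solid: more than 75 N here needs far more grip than the 11 N sash. That suggests the sash was already about 3 cm open at the start, which also explains the triangulation bias, and it is now at its stop with the bar near z = 0.25. I'll release, back off and check.

Emit:
move_arm --rows '[{"delta_pos":[0,0,-0.1],"delta_rot":[0,0,0],"hand":3},{"delta_pos":[0,0,0],"delta_rot":[0,0,0],"hand":3},{"delta_pos":[0,0,0],"delta_rot":[0,0,0],"hand":3},{"delta_pos":[0,0,1],"delta_rot":[0,0,0],"hand":3},{"delta_pos":[0,0,2],"delta_rot":[0,0,0],"hand":3},{"delta_pos":[0,0,2],"delta_rot":[0,0,0],"hand":3},{"delta_pos":[0,0,2.5],"delta_rot":[0,0,0],"hand":3},{"delta_pos":[0,0,2.5],"delta_rot":[0,0,0],"hand":3},{"delta_pos":[0,0,2.5],"delta_rot":[0,0,0],"hand":3},{"delta_pos":[0,0,0],"delta_rot":[0,0,0],"hand":3}]'

```text
t: 12.45
eef_pos: [0.4844, 0.0096, 0.3489]
ee_rot: [-3.134, 0.002, -1.679]
force: [-0.2, -0.2, -0.3]
width: 0.0297
```

Emit:
move_arm --rows '[{"delta_pos":[0,4,0],"delta_rot":[0,0,0],"hand":8.7},{"delta_pos":[0,4,0],"delta_rot":[0,0,0],"hand":8.7},{"delta_pos":[0,4,0],"delta_rot":[0,0,0],"hand":8.7},{"delta_pos":[0,4,0],"delta_rot":[0,0,0],"hand":8.7},{"delta_pos":[0,4,0],"delta_rot":[0,0,0],"hand":8.7},{"delta_pos":[0,4,0],"delta_rot":[0,0,0],"hand":8.7},{"delta_pos":[0,4,0],"delta_rot":[0,0,0],"hand":8.7},{"delta_pos":[0,0,0],"delta_rot":[0,0,0],"hand":8.7},{"delta_pos":[0,0,0],"delta_rot":[0,0,0],"hand":8.7},{"delta_pos":[0,0,0],"delta_rot":[0,0,0],"hand":8.7}]'

```text
t: 13.45
eef_pos: [0.4828, 0.2892, 0.3442]
ee_rot: [-3.141, 0.0, -1.68]
force: [0.1, -0.3, -0.6]
width: 0.0872
```

Run:
```python
import cv2
from h import *
F={}
for n in ("side","top"):
    F[n]=grab_frame(n); cv2.imwrite(f"pics/{n}5.png",F[n])
    o={"side":(280,200),"top":(210,190)}[n]
    a=np.hstack([cv2.convertScaleAbs(f[o[1]:o[1]+100,o[0]:o[0]+120],alpha=1.8) for f in (cv2.imread(f"pics/{n}0.png"),F[n])])
    cv2.imwrite(f"pics/{n}5z.png",cv2.resize(a,(792,330),interpolation=cv2.INTER_CUBIC))
```

```text
(no output)
```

View pics/side5z.png

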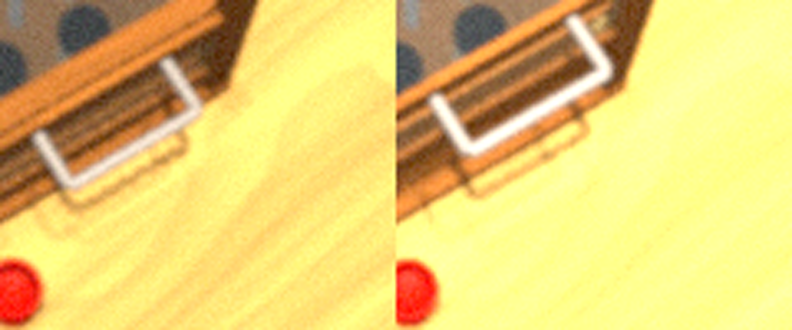

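View pics/top5z.png

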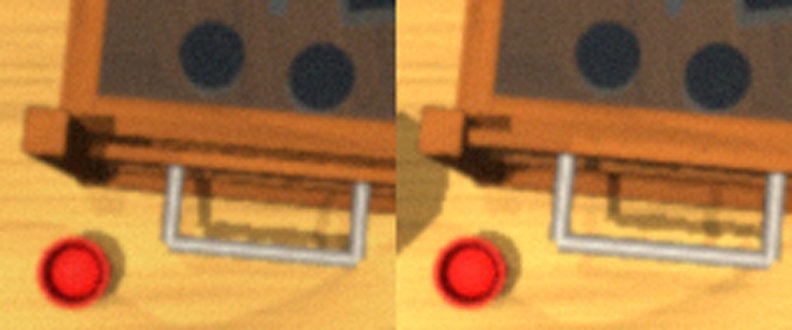

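Run:
```python
from h import *
from scipy.optimize import least_squares
s=lambda p:np.array(p)/3.3+[280,200]-.35
t=lambda p:np.array(p)/3.3+[210,190]-.35
for nm,L in [("start",[((170,243),(70,184)),((358,260),(199,108))]),("now",[((164,241),(74,150)),((377,261),(212,73))])]:
    P=[]
    for T,S in L:
        r=least_squares(lambda p:np.r_[px("top",p)-t(T),px("side",p)-s(S)],[.48,0,.2]); P.append(r.x); print(nm,r.x.round(4),abs(r.fun).max().round(2))
    print(nm,np.mean(P,0).round(4),np.linalg.norm(P[0]-P[1]).round(4))
```

```text
start [0.4891 0.0634 0.1668] 0.16
start [ 0.4765 -0.0455  0.1689] 0.25
start [0.4828 0.009  0.1679] 0.1096
now [0.4893 0.063  0.2552] 0.38
now [ 0.4765 -0.0473  0.2459] 0.23
now [0.4829 0.0079 0.2505] 0.1114
```

The two views now agree. The bar was at z = 0.168 at the start (sash about 28 mm open) and is now at 0.2505, so the sash reads about 0.110, fully up. Its length measures 0.110 m, as given. Next I'll move over the knob.

Emit:
move_arm --rows '[{"delta_pos":[1,-2,0],"delta_rot":[0,0,0],"hand":8.7},{"delta_pos":[1.9,-3.4,0],"delta_rot":[0,0,1],"hand":8.7},{"delta_pos":[1.9,-3.5,0],"delta_rot":[0,0,1],"hand":8.7},{"delta_pos":[1.9,-3.5,0],"delta_rot":[0,0,1],"hand":8.7},{"delta_pos":[1.9,-3.5,0],"delta_rot":[0,0,1],"hand":8.7},{"delta_pos":[1.9,-3.5,0],"delta_rot":[0,0,1],"hand":8.7},{"delta_pos":[1.9,-3.5,0],"delta_rot":[0,0,1],"hand":8.7},{"delta_pos":[1.9,-3.5,0],"delta_rot":[0,0,1],"hand":8.7},{"delta_pos":[1.9,-3.5,0],"delta_rot":[0,0,1],"hand":8.7},{"delta_pos":[0.6,0,0],"delta_rot":[0,0,1.4],"hand":8.7}]'

```text
t: 14.55
eef_pos: [0.6514, -0.0142, 0.3437]
ee_rot: [3.141, -0.001, -1.52]
force: [-0.1, -0.1, 0.6]
width: 0.0871
```

Emit:
move_arm --rows '[{"delta_pos":[0,0,-1],"delta_rot":[0,0,0],"hand":8.7},{"delta_pos":[0,0,-1],"delta_rot":[0,0,0],"hand":8.7},{"delta_pos":[0,0,-1],"delta_rot":[0,0,0],"hand":8.7},{"delta_pos":[0,0,-1],"delta_rot":[0,0,0],"hand":8.7},{"delta_pos":[0,0,-1],"delta_rot":[0,0,0],"hand":8.7},{"delta_pos":[0,0,-1],"delta_rot":[0,0,0],"hand":8.7},{"delta_pos":[0,0,0],"delta_rot":[0,0,0],"hand":8.7},{"delta_pos":[0,0,0],"delta_rot":[0,0,0],"hand":8.7},{"delta_pos":[0,0,0],"delta_rot":[0,0,0],"hand":8.7},{"delta_pos":[0,0,0],"delta_rot":[0,0,0],"hand":8.7}]'

```text
t: 15.55
eef_pos: [0.6511, -0.0092, 0.2844]
ee_rot: [-3.141, 0.0, -1.516]
force: [0.6, -0.6, 0.0]
width: 0.0872
```

Emit:
move_arm --rows '[{"delta_pos":[0,0,-1],"delta_rot":[0,0,0],"hand":8.7},{"delta_pos":[0,0,-1],"delta_rot":[0,0,0],"hand":8.7},{"delta_pos":[0,0,-1],"delta_rot":[0,0,0],"hand":8.7},{"delta_pos":[0,0,-1],"delta_rot":[0,0,0],"hand":8.7},{"delta_pos":[0,0,-1],"delta_rot":[0,0,0],"hand":8.7},{"delta_pos":[0,0,-1],"delta_rot":[0,0,0],"hand":8.7},{"delta_pos":[0,0,-1],"delta_rot":[0,0,0],"hand":8.7},{"delta_pos":[0,0,-0.3],"delta_rot":[0,0,0],"hand":8.7},{"delta_pos":[0,0,0],"delta_rot":[0,0,0],"hand":8.7},{"delta_pos":[0,0,0],"delta_rot":[0,0,0],"hand":8.7}]' --force 30

```text
t: 16.55
eef_pos: [0.6511, -0.0092, 0.2111]
ee_rot: [-3.141, -0.0, -1.516]
force: [0.4, 0.4, 0.1]
width: 0.0871
```

Emit:
move_arm --rows '[{"delta_pos":[0,0,0],"delta_rot":[0,0,0],"hand":3},{"delta_pos":[0,0,0],"delta_rot":[0,0,0],"hand":3},{"delta_pos":[0,0,0],"delta_rot":[0,0,0],"hand":3},{"delta_pos":[0,0,0],"delta_rot":[0,0,0],"hand":3},{"delta_pos":[0,0,0],"delta_rot":[0,0,0],"hand":3},{"delta_pos":[0,0,0],"delta_rot":[0,0,0],"hand":3},{"delta_pos":[0,0,0],"delta_rot":[0,0,0],"hand":3},{"delta_pos":[0,0,0],"delta_rot":[0,0,0],"hand":3},{"delta_pos":[0,0,0],"delta_rot":[0,0,0],"hand":3},{"delta_pos":[0,0,0],"delta_rot":[0,0,0],"hand":3}]' --force 30

```text
t: 17.55
eef_pos: [0.6511, -0.0092, 0.2108]
ee_rot: [-3.141, 0.0, -1.516]
force: [2.6, -0.5, -0.7]
width: 0.0378
```

The knob is gripped at 37.8 mm, with low side force. Turning it clockwise.

Emit:
move_arm --rows '[{"delta_pos":[0,0,0],"delta_rot":[0,0,-2],"hand":3},{"delta_pos":[0,0,0],"delta_rot":[0,0,-5],"hand":3},{"delta_pos":[0,0,0],"delta_rot":[0,0,-5],"hand":3},{"delta_pos":[0,0,0],"delta_rot":[0,0,-5],"hand":3},{"delta_pos":[0,0,0],"delta_rot":[0,0,-5],"hand":3},{"delta_pos":[0,0,0],"delta_rot":[0,0,-5],"hand":3},{"delta_pos":[0,0,0],"delta_rot":[0,0,-5],"hand":3},{"delta_pos":[0,0,0],"delta_rot":[0,0,-5],"hand":3},{"delta_pos":[0,0,0],"delta_rot":[0,0,-5],"hand":3},{"delta_pos":[0,0,0],"delta_rot":[0,0,-5],"hand":3}]'

```text
t: 18.55
eef_pos: [0.6518, -0.0094, 0.2108]
ee_rot: [-3.14, 0.001, -2.339]
force: [5.9, -2.0, -3.0]
width: 0.0379
```

Emit:
move_arm --rows '[{"delta_pos":[0,0,0],"delta_rot":[0,0,-6],"hand":3},{"delta_pos":[0,0,0],"delta_rot":[0,0,-6],"hand":3},{"delta_pos":[0,0,0],"delta_rot":[0,0,-6],"hand":3},{"delta_pos":[0,0,0],"delta_rot":[0,0,-6],"hand":3},{"delta_pos":[0,0,0],"delta_rot":[0,0,-6],"hand":3},{"delta_pos":[0,0,0],"delta_rot":[0,0,-6],"hand":3},{"delta_pos":[0,0,0],"delta_rot":[0,0,-6],"hand":3},{"delta_pos":[0,0,0],"delta_rot":[0,0,-6],"hand":3},{"delta_pos":[0,0,0],"delta_rot":[0,0,-3.5],"hand":3},{"delta_pos":[0,0,0],"delta_rot":[0,0,-1],"hand":3}]'

```text
t: 19.55
eef_pos: [0.652, -0.0101, 0.2108]
ee_rot: [-3.141, 0.002, 3.028]
force: [6.5, -5.1, -4.8]
width: 0.0377
```

Emit:
move_arm --rows '[{"delta_pos":[0,0,0],"delta_rot":[0,0,0],"hand":3},{"delta_pos":[0,0,0],"delta_rot":[0,0,0],"hand":3},{"delta_pos":[0,0,0],"delta_rot":[0,0,0],"hand":3},{"delta_pos":[0,0,0],"delta_rot":[0,0,0],"hand":3},{"delta_pos":[0,0,0],"delta_rot":[0,0,0],"hand":3},{"delta_pos":[0,0,0],"delta_rot":[0,0,0],"hand":3},{"delta_pos":[0,0,0],"delta_rot":[0,0,0],"hand":3},{"delta_pos":[0,0,0],"delta_rot":[0,0,0],"hand":3},{"delta_pos":[0,0,0],"delta_rot":[0,0,0],"hand":3},{"delta_pos":[0,0,0],"delta_rot":[0,0,0],"hand":3}]'

```text
t: 20.55
eef_pos: [0.6521, -0.0101, 0.2108]
ee_rot: [-3.141, 0.002, 3.03]
force: [7.6, -4.8, -4.0]
width: 0.038
```

Run:
```python
import cv2
from h import *
s=get_state(); print(s["ee_rot"],np.degrees(s["ee_rot"][2]),s["force"],s["moment"],s["q"])
for n in ("side","top"):
    a=cv2.convertScaleAbs(grab_frame(n)[110:310,170:390],alpha=2)
    cv2.imwrite(f"pics/{n}6z.png",cv2.resize(a,(660,600),interpolation=cv2.INTER_CUBIC))
```

```text
[-3.14090343e+00  2.22388505e-03  3.03045819e+00] 173.6324643380574 [ 7.58044245 -4.80999147 -3.95583522] [-1.58053794 -2.76770182 -0.03000141] [ 2.83981468e-01  3.24235753e-01 -5.50925246e-02  1.60746268e-03
 -1.18968125e+00 -1.96650960e+00]
```

View pics/side6z.png

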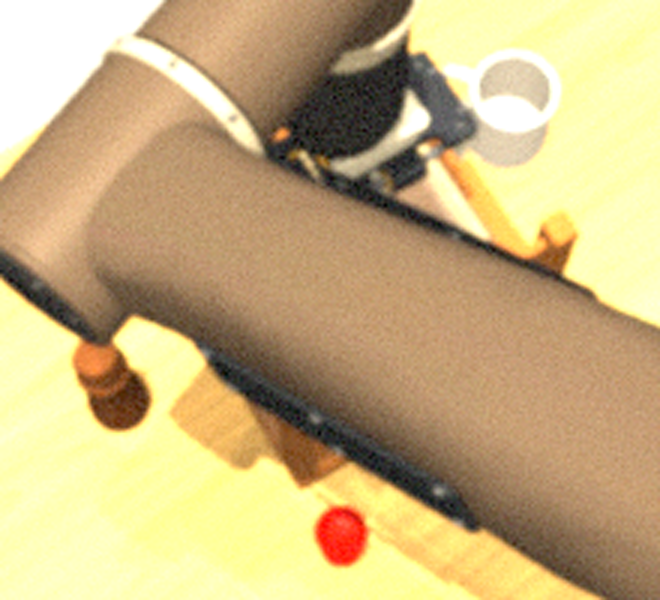

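View pics/top6z.png

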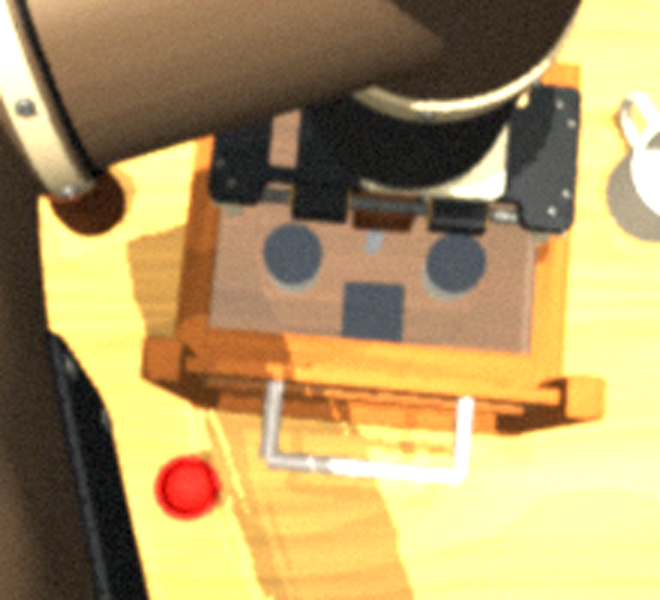

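The square lid is now at (373,310) in the enlarged top view, between the two front round jars. The sash bar is still up, the knob is gripped, and the mug, mill and egg cup haven't moved. Measuring the jar.

Run:
```python
from h import *
import cv2
t=lambda p:np.array(p)/3+[170,110]-.33
c=ray("top",*t((373,311)),.117); print(c,"front",(.5899,-.0029))
for a in [(345,283),(404,285),(402,339),(343,336)]: print(ray("top",*t(a),.117)[:2].round(4))
a=np.array([ray("top",*t(p),.097)[:2] for p in [(292,257),(455,263)]]); print("round",a.round(4),np.linalg.norm(a-[.6515,-.0098],axis=1))
for p in a: print(np.degrees(np.arctan2(*(p-[.6515,-.0098])[::-1])))
```

```text
[ 0.59100823 -0.00469565  0.117     ] front (0.5899, -0.0029)
[0.6111 0.0142]
[ 0.6088 -0.0268]
[ 0.571  -0.0242]
[0.5741 0.0166]
round [[ 0.6339  0.0511]
 [ 0.6269 -0.0654]] [0.06336347 0.06078366]
106.12915700438008
-113.86167665487619
```

The jar is about 2 mm from the front place, well within 10 mm. The bar's apparent length hasn't changed, so the sash is still up. Handing in.

```bash
python3 -c "
from station import *
s=get_state();print(s['t'],s['width'],s['force'],abs(s['qd']).max())
print(job_done())"
```

```text
20.65 0.037804929256926086 [ 6.59847592 -4.63999039 -4.53719948] 0.0015295979510693454
the job is handed in; nothing more can be done
None
```

The sash is fully up and the square jar stands at the front. I handed the job in at 20.65 s with the arm still gripping the knob and holding the turntable still.

**Sash:** it was already about 28 mm open at the start, which I noticed only after the first lift. That lift ran into the stop and the bar slipped out of the fingers. The second lift also met the stop and pulled with 100 N at the wrist (limit 120 N) before I eased off. After I let go of the bar, the two views put it at z = 0.2505 m, so the sash reads about 0.110 m, its upper stop. I did not measure its height by two views again after that. In the last top view the bar looked the same length, so it had stayed up.

**Carousel:** I gripped the knob with 30 N and turned it about 99.5° clockwise. The last top view put the square jar about 2 mm from the front place. The lid and the neighbouring round jars suggest it is still 1.5–2.5° short, against about 9° allowed. The arm was still and the jaws read 37.8 mm on the 38 mm knob.

**Other things:** in the last pictures the egg cup, mug and pepper mill looked unmoved, though I measured only the mill's position. The arm hid the loose lid, so I could not check it at the end. The fingers stayed well above it.

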